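# Close up the spice-jar rail

### The arm

A 7-joint arm with a two-finger parallel gripper is mounted at the origin on a cart in front of the work surface, level with it; the furniture and walls round the work are solid. World frame = base frame: x ahead of the robot, y to its left, z up, the work surface at z = 0. Lengths are in mm, angles in rad, forces in N, time in s.
With the tool pointing down it reaches from about 400 to 875 mm from the base axis. Payload 4.4 kg.
Tool frame: the origin (TCP) lies at the very end of the fingers, on their centre line; the grasp point (between the pads) lies 19 mm behind it; z points along the fingers, y is the line along which they close (so a half turn about z gives the same grasp; the last joint's range is limited). The gripper opens to 85 mm and grips with 20 to 120 N. Pads are 22 mm wide; open, the fingers measure 114 mm over their backs; the gripper's body (76 mm by 85 mm) begins 54 mm behind the grasp point. The pads swing forward as they close: fully open they stand 13 mm farther back than shut.
Start: joints at [-1.243, 0.628, 0.038, 1.517, -0.027, 0.996, -0.02], TCP at [249.383, 600.271, 231.313] pointing down, gripper open.
Joint ranges: [-3.06, 3.06], [-0.37, 2.12], [-1.25, 1.32], [0.18, 2.47], [-1.1, 4.24], [0.23, 1.98], [-2.94, 2.94]. Speed limits (rad/s): [2.57, 2.57, 3.14, 3.14, 3.14, 3.14, 3.14].

### API

Orientations are given as [roll, pitch, yaw] about the fixed x, y, z axes, in that order (R = Rz(yaw) Ry(pitch) Rx(roll)).
In Python, from cell import sensors, get_image, camera_params, order gives the robot as it stands.
- The arm moves only by the shell command python3 -m inch 'ROWS' [OPENING]. ROWS is JSON, a list that holds one entry, the list of rows, each a list of 4 numbers: the shift along the tool's x, y, z in cm, then the turn about the tool's z in degrees. A call has 1 to 8 rows; each row is the pose to reach, as a shift and turn from the pose commanded when the call began, along the tool's axes at that moment; what a row does not reach only later rows make up. A row lasts 1/12 s, in which the tool goes at most 41.7 mm and 7.16 degrees, less where a joint would pass 70% of its speed; a pose out of reach is approached as far as the arm can. A call with a gripper value outside its range is refused whole. OPENING is the finger opening in cm, from 0 to 8.54, set as the call begins (- or left out, the last holds). The fingers move at their own pace and stop on an object; the grip force is fixed at half the most. Time passes only in rows, so rows that repeat a pose let the fingers close. It gives the time, the measured TCP pose, the force, the opening and the grip force at its end, in the units of the state.
- sensors.read_state(): the state, without advancing time (a new reading comes with each control period).
- get_image(name): name is "scene" or "side" or "wrist"; returns the picture (420x560x3 uint8, blue, green, red); there is no depth.
- camera_params(name): a dict with "mtx" (3x3 intrinsics, pixels), "rvec" (rotation vector, rad) and "tvec" (3), from world to camera coordinates, as OpenCV has them. Camera axes: x right, y down, z forward; pixel columns grow to the right and rows downward; lengths in mm; the calibration is good to about 2 mm. The wrist camera is an equidistant fisheye: a pixel r from the principal point sees the ray r / f radians off the axis. A picture is of the moment at which its call begins: read the wrist's pose just before it. camera_params takes no time and is no camera call; for the wrist camera it gives the pose at the moment of the call.
- order.finish_job(): hands the job in; it is judged then, once.
The state is a dict: "clock": time; "qpos": joint angles; "qd": joint speeds; "tau": joint torques, N m; "eef_pos": TCP position; "tool_rot": TCP orientation; "force": force on the tool from outside, world axes, zero at the start; "torque": the same for the moment, N m; "width": finger opening in mm; "gripper_force": force on a finger pad.
Only numpy, scipy, OpenCV 4.12 (cv2) and the standard library are available. Lean on these libraries where they do the work, as an engineer would, in place of code of your own. Each camera call takes 0.05 s, during which the arm holds its last target. There are 200 camera calls.

### The job

Secure the three spice jars in the rail: lift the red release bar on the sliding stop and hold it up while you slide the stop toward the end wall, until its sprung pad has gathered the jars against the wall and presses on them; then let the bar down and ease the stop along until it drops fully into a notch. The jars must end snug, standing upright, with the pad pushed partly in but not to its end; press gently and leave everything else on the counter where it stands.

Things in the scene. Friction and masses are not known exactly. Their poses are not given: they have to be found in the camera images.
- jar_rail: aluminium rail 340 mm long (its y), 80 mm wide (its x), fixed to the counter. Origin: centre of its underside; z up; its +y points along the rail to the wooden end wall. Jars and sliding stop run in a channel 52 mm wide, floor 22 mm above the counter, between side lips 35 mm high
- slot_mid (a point): middle of the notched stretch of a steel strip in the rail's central slot. Teeth repeat every 12 mm (5.5 mm wide, square, flat tops; gaps 6.5 mm); the catch, below the bar, has 2 mm play in a gap. The teeth's place along the slot differs each time by up to 6 mm either way and is not reported: find it by feel. They lie under bar positions y = -0.08 to 0 of the rail frame
- wall_face (a point): middle of the end wall's inner face, at y = +158 mm of the rail, 46 mm above the counter; the wall is 91 mm high
- carriage (a joint): travel of the black sliding stop along the rail's +y, m: 0 is farthest from the wall, 0.105 nearest. The stop reaches from 28 mm behind the bar to its fence 42 mm ahead of the bar (toward the wall); fence top 63 mm above the counter. Friction about 6 N; it stays where it is left. It starts with its catch down before the first tooth, which blocks it until the bar is lifted
- release_bar (a joint): lift of the red release bar, m: 0 fully down (caught in a notch, or in the open stretch before the teeth), about 0.008 the catch resting on top of a tooth, 0.014 upper end. A spring pulls it down with 4 N at 0 and 7 N at the top; above 0.009 the catch clears the teeth. A catch left on a tooth stays there until the stop is moved along to the next gap; leaning sideways on the bar or gripping it keeps it from dropping
- bar_grip (a point): centre of the red crossbar of the release bar, which lies across the rail: 64 mm along the rail's x, 14 mm along y, 14 mm high; its centre is 95 mm above the counter when down and rises with the bar. 24 mm of free height below it on both sides of its stem (fence and stem guide stay under 64 mm). Its y in the rail frame is -0.115 + carriage
- pad (a joint): how far the cork pad is pushed in toward the stop, m: 0 is free, 0.022 is bottomed. Its spring starts to give at 2.5 N and needs 0.15 N more per mm; pushing the loose jars along takes about 2 N
- pad_face (a point): middle of the pad's front face (46 mm wide, 40 mm high, centre 46 mm above the counter); it lies 70 mm ahead of the bar along the rail's y when the pad is free. When the three jars stand tight against the wall it lies about 130 mm from the wall
- red_jar: glass spice jar with red lid, 46 mm diameter, 97 mm high, about 0.11 kg, standing in the rail between pad and wall; origin at the centre of its underside, z up
- yellow_jar: glass spice jar with yellow lid, 45 mm diameter, 98 mm high, about 0.11 kg, standing in the rail; origin at the centre of its underside, z up
- white_jar: glass spice jar with whitish lid, 40 mm diameter, 105 mm high, about 0.11 kg, standing in the rail; origin at the centre of its underside, z up. The order of the three jars differs
- shaker: bystander: salt shaker with a light metal top, 44 mm diameter, 90 mm high, behind the rail; origin under its centre
- jar_1: bystander: jar with black lid, 76 mm wide, 98 mm high, at the front right; origin under its centre
Mind the look-alikes: they are no part of the job. Leave any purple look-alike of the yellow_jar alone.

How it is judged:
By the outcome, as a careful person would: the job done as asked, in the order asked, and still so for the second after the job is handed in, with the robot touching nothing.
It also fails if it takes over 61 s, if anything falls off the work surface, if the arm or the gripper's body presses on something with over 40 N, if the wrist force passes 120 N, or if a joint passes its speed limit or range.

## Working session

There is one attempt and no reset: what is moved stays moved. The work goes in short steps, Python scripts to look and compute and a shell command to move; the robot and the scene stay as the last step left them, time stands still between calls to the robot, and variables do not carry over. Pictures are saved under pics/ and viewed, at most 10 in all, crops included, and the job is handed in when it is done.

```bash
mkdir -p pics; ls; cat > h.py <<'E'
import numpy as np, cv2
from cell import sensors, get_image, camera_params, order
from scipy.spatial.transform import Rotation as R
def ray(cam,u,v):
    p=camera_params(cam);K=np.array(p["mtx"],float);Rm=cv2.Rodrigues(np.array(p["rvec"],float))[0];t=np.array(p["tvec"],float).ravel()
    x=(u-K[0,2])/K[0,0];y=(v-K[1,2])/K[1,1]
    if cam=="wrist":
        r=np.hypot(x,y);s=np.sin(r)/r if r>1e-9 else 1;d=np.array([x*s,y*s,np.cos(r)])
    else: d=np.array([x,y,1.])
    return -Rm.T@t, Rm.T@d
def plane(cam,u,v,z):
    o,d=ray(cam,u,v);return o+d*(z-o[2])/d[2]
def two(c1,a,c2,b):
    o,d=ray(c1,*a);p,e=ray(c2,*b)
    s=np.linalg.lstsq(np.c_[d,-e],p-o,rcond=None)[0];P,Q=o+s[0]*d,p+s[1]*e
    return (P+Q)/2,np.linalg.norm(P-Q)
E
python3 - <<'E'
from h import *
s=sensors.read_state();print(s)
for n in["scene","side"]:
    im=get_image(n);cv2.imwrite(f"pics/{n}0.png",im);np.save(n+"0.npy",im)
E
```

```text
pics
{'clock': 0.0, 'qpos': array([-1.24278952,  0.62932131,  0.03843504,  1.51836749, -0.02704909,
        0.99629072, -0.01997382]), 'qd': array([-0.00112542, -0.00150627,  0.00069011, -0.00031035, -0.00059619,
        0.00078314,  0.00232635]), 'tau': array([ 5.56720825e-04, -5.63393605e+01,  1.22668114e+00, -1.93439251e+01,
        1.11319392e-02,  1.07911817e-02, -1.34609092e-06]), 'eef_pos': array([249.12733872, 599.69133314, 230.40518963]), 'tool_rot': array([-3.13972281e+00, -2.19075505e-05,  2.74779090e+00]), 'force': array([ 0.47073199, -0.57550313, -0.0692458 ]), 'torque': array([-0.00113456,  0.00171179, -0.05877392]), 'gripper_force': 0.0, 'width': 85.80328427691893}
```

View pics/scene0.png

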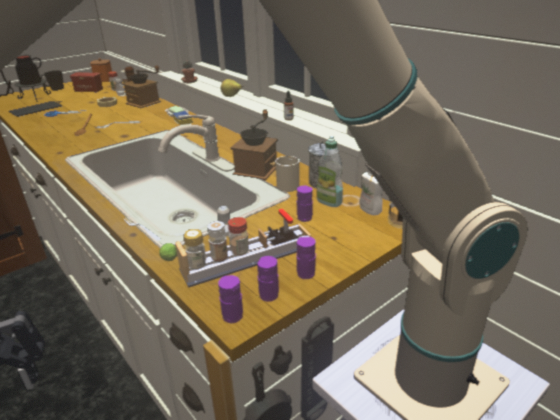

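View pics/side0.png

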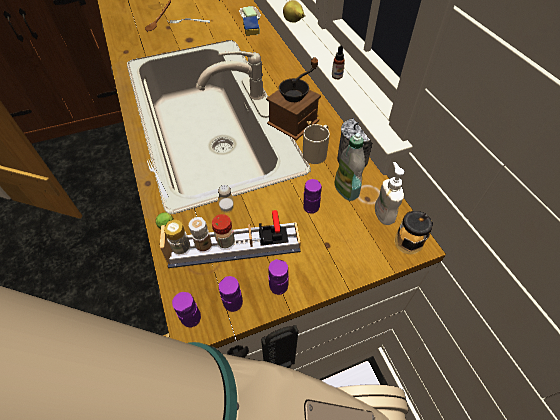

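The red bar is at about (286,217) in scene and (276,222) in side. The wooden wall is at the left end, around (185,255) in scene and (163,237) in side. From the wall, the jars run yellow, white, red. Four purple look-alikes stand around the rail.

```bash
python3 - <<'E'
from h import *
a=np.load("scene0.npy")[195:285,170:320];b=np.load("side0.npy")[180:275,150:310]
A=cv2.resize(a,(750,450//1),interpolation=cv2.INTER_CUBIC)
cv2.imwrite("pics/sc1.png",A);cv2.imwrite("pics/si1.png",cv2.resize(b,(800,475),interpolation=cv2.INTER_CUBIC))
def cen(n,x0,x1,y0,y1):
    im=np.load(n+"0.npy");h=cv2.cvtColor(im,cv2.COLOR_BGR2HSV);m=(((h[...,0]<8)|(h[...,0]>172))&(h[...,1]>150)&(h[...,2]>80)).astype('uint8')
    w=np.zeros_like(m);w[y0:y1,x0:x1]=m[y0:y1,x0:x1]
    k,l,s,c=cv2.connectedComponentsWithStats(w)
    for i in range(1,k):
        if s[i,4]>8: print(n,s[i],c[i]); 
    return
cen("scene",180,320,195,285);cen("side",150,310,180,275)
for c,u,v in [("scene",286,217),("side",276,222)]: print(plane(c,u,v,95))
print(ray("scene",1,1)[0],ray("side",1,1)[0])
E
```

```text
scene [279 209  14  14  81] [285.27160494 215.2962963 ]
scene [230 218  16   8  76] [238.13157895 221.51315789]
side [272 210   8  23 119] [275.69747899 220.68907563]
side [212 215  20  18 224] [221.18303571 222.19196429]
[500.0879498  -79.83871637  95.        ]
[503.50184537 -81.45834812  95.        ]
[-259.2119922   552.291076    705.49226137] [ -7.27650896  99.34021236 862.70060532]
```

View pics/si1.png

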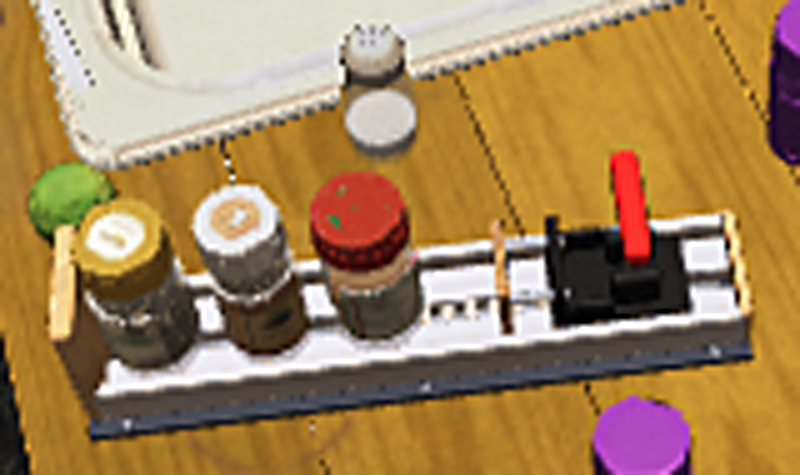

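View pics/sc1.png

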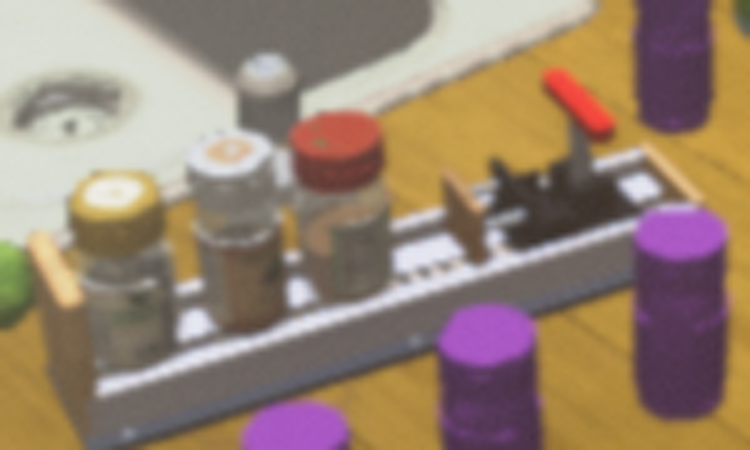

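```bash
python3 - <<'E'
from h import *
c=lambda x,y:(150+x/5-.4,180+y/5-.4)
d=lambda x,y:(170+x/5-.4,195+y/5-.4)
p=plane("side",*c(92,437),0);q=plane("side",*c(752,355),0);print(p,q,np.linalg.norm(p-q))
v=p-q;print("side yaw of +y",np.degrees(np.arctan2(v[1],v[0])))
p2=plane("scene",*d(90,447),0);print(p2, "scene near corner")
print(two("scene",d(552,75),"side",c(623,155)),two("scene",d(605,130),"side",c(637,258)))
print(two("scene",(285.3,215.3),"side",(275.7,220.7)))
s=sensors.read_state();Rm=R.from_euler('xyz',s['tool_rot']).as_matrix();print(Rm.round(3))
E
```

```text
[536.95191001 201.03778791   0.        ] [ 458.03735624 -129.66051949    0.        ] 339.98364272223574
side yaw of +y 76.57850716261622
[545.88234536 195.14957355   0.        ] scene near corner
(array([535.47886439, -89.10959741,  98.02227503]), np.float64(0.5741356800388642)) (array([474.69840962, -73.2722663 ,  98.72128887]), np.float64(0.3471198095833774))
(array([505.76197206, -81.89758205,  96.90188943]), np.float64(0.7958417667674977))
[[-0.923  0.384 -0.001]
 [ 0.384  0.923 -0.002]
 [-0.    -0.002 -1.   ]]
```

```bash
python3 -m inch '[[[-50,-53.2,0,0],[-50,-53.2,0,0],[-50,-53.2,0,0],[-50,-53.2,0,0],[-50,-53.2,0,0],[-50,-53.2,0,0],[-50,-53.2,0,0],[-50,-53.2,0,0]]]'
```

```text
clock: 0.77
eef_pos: [367.1, 286.3, 231.2]
tool_rot: [-3.141, -0.0, 2.748]
force: [0.7, 0.5, 0.1]
width: 85.9
gripper_force: 0.0
```

```bash
python3 -m inch '[[[-26.9,-28.6,0,-9],[-26.9,-28.6,0,-9],[-26.9,-28.6,0,-9],[-26.9,-28.6,0,-9],[-26.9,-28.6,0,-9],[-26.9,-28.6,0,-9],[-26.9,-28.6,0,-9],[-26.9,-28.6,0,-9]]]'; python3 -m inch '[[[0,0,3,0],[0,0,3,0]]]'
python3 - <<'E'
from h import *
print(sensors.read_state()['eef_pos'])
p=camera_params("wrist");im=get_image("wrist");np.save("w1.npy",im);cv2.imwrite("pics/w1.png",im)
Rm=R.from_euler('xyz',sensors.read_state()['tool_rot']).as_matrix();print(Rm.round(3))
E
```

```text
clock: 1.43
eef_pos: [483.9, -23.1, 231.2]
tool_rot: [3.142, -0.0, 2.905]
force: [0.7, 1.0, 0.0]
width: 85.2
gripper_force: 0.0
clock: 1.6
eef_pos: [481.9, -24.3, 198.2]
tool_rot: [-3.139, -0.005, 2.899]
force: [-1.7, 0.6, -0.7]
width: 85.4
gripper_force: 0.0
[481.91289254 -24.30684658 198.16628356]
[[-0.971  0.237 -0.006]
 [ 0.237  0.971  0.   ]
 [ 0.005 -0.001 -1.   ]]
```

View pics/w1.png

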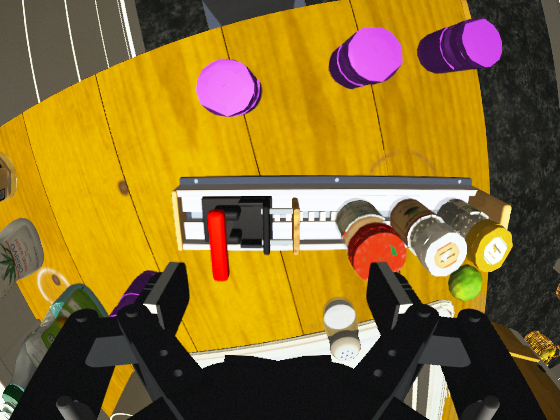

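The wrist view shows the bar at about (218,245), the pad at (296,225), and the rail nearly level in the picture. Jar lids sit at (378,250) red, (440,247) white and (490,245) yellow. The shaker is at (342,325).

```bash
python3 - <<'E'
from h import *
im=np.load("w1.npy");h=cv2.cvtColor(im,cv2.COLOR_BGR2HSV)
m=(((h[...,0]<8)|(h[...,0]>172))&(h[...,1]>150)&(h[...,2]>80)).astype('uint8');m[:,:195]=0;m[:,240:]=0
# top face = brightest
print(np.percentile(h[...,2][m>0],[10,50,90]))
ys,xs=np.nonzero(m);print(xs.min(),xs.max(),ys.min(),ys.max())
P=np.array([plane("wrist",u,v,100)[:2] for u,v in zip(xs,ys)])
(c,s,a)=cv2.minAreaRect(P.astype('float32'));print("bar",c,s,a)
cor=[plane("wrist",u,v,57)[:2] for u,v in [(179,192),(475,191)]];print(cor, np.degrees(np.arctan2(*(cor[1]-cor[0])[::-1])))
pf=plane("wrist",300,200,60);print("pad",pf)
E
```

```text
[158.4 255.  255. ]
207 228 209 280
bar (504.3758850097656, -79.57707214355469) (15.133990287780762, 65.61993408203125) 76.4936294555664
[array([ 459.78797974, -113.24910034]), array([528.32662498, 177.43960004])] 76.73309249216905
pad [493.58923948  -4.77860722  60.        ]
```

```bash
python3 -m inch '[[[-3.5,-4.9,2,0],[-3.5,-4.9,4,0],[-3.5,-4.9,6,0],[-3.5,-4.9,6,0],[-3.5,-4.9,6,0]]]' 4
python3 - <<'E'
from h import *
print(sensors.read_state()['eef_pos'])
im=get_image("wrist");np.save("w2.npy",im);cv2.imwrite("pics/w2.png",im)
print(plane("scene",305,190,98))
h=cv2.cvtColor(im,cv2.COLOR_BGR2HSV)
m=(((h[...,0]<8)|(h[...,0]>172))&(h[...,1]>150)&(h[...,2]>80)).astype('uint8')
k,l,s,c=cv2.connectedComponentsWithStats(m)
for i in range(1,k):
    if s[i,4]>150:
        ys,xs=np.nonzero(l==i);P=np.array([plane("wrist",u,v,102)[:2] for u,v in zip(xs,ys)])
        print(s[i],c[i],cv2.minAreaRect(P.astype('float32')))
E
```

```text
clock: 2.07
eef_pos: [505.7, -75.3, 141.4]
tool_rot: [3.141, -0.002, 2.907]
force: [-0.1, 1.0, 0.6]
width: 40.3
gripper_force: 0.0
[505.74332837 -75.25424393 141.40812181]
[ 570.29228988 -210.79402108   98.        ]
[ 255  183   24   97 2091] [267.12912482 230.13151602] ((504.2808837890625, -81.94136047363281), (13.643728256225586, 64.42291259765625), 76.59088134765625)Traceback (most recent call last):
  File "<stdin>", line 10, in <module>
  File "h.py", line 12, in plane
    o,d=ray(cam,u,v);return o+d*(z-o[2])/d[2]
        ~~~^^^^^^^^^
  File "h.py", line 5, in ray
    p=camera_params(cam);K=np.array(p["mtx"],float);Rm=cv2.Rodrigues(np.array(p["rvec"],float))[0];t=np.array(p["tvec"],float).ravel()
ValueError: time passes only in moves, steps and waits
```

View pics/w2.png

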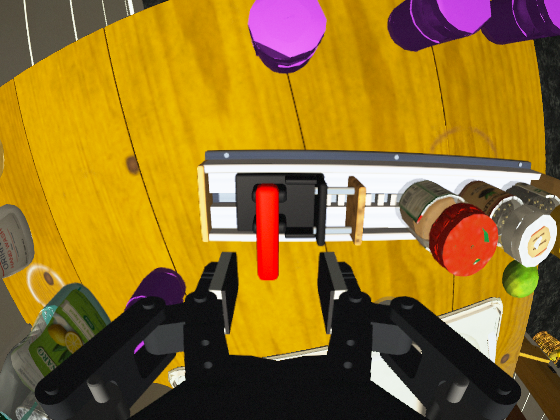

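Bar centre is at (504,-82), 7 mm to the left of the TCP in tool y. The other objects are clear of the fingers. Next I'll centre, descend and close.

```bash
python3 -m inch '[[[0,-0.7,1,0],[0,-0.7,3.3,0],[0,-0.7,5.3,0],[0,-0.7,6.3,0],[0,-0.7,6.3,0],[0,-0.7,6.3,0]]]' 4; python3 -m inch '[[[0,0,0,0],[0,0,0,0],[0,0,0,0],[0,0,0,0],[0,0,0,0],[0,0,0,0]]]' 1.0
```

```text
clock: 2.62
eef_pos: [504.8, -83.5, 78.6]
tool_rot: [3.141, -0.0, 2.905]
force: [0.2, 0.2, -0.7]
width: 39.9
gripper_force: 0.0
clock: 3.12
eef_pos: [505.8, -83.2, 79.6]
tool_rot: [3.141, 0.002, 2.905]
force: [-0.7, 1.3, 5.8]
width: 13.2
gripper_force: 59.8
```

```bash
python3 -m inch '[[[0,0,-0.4,0],[0,0,-0.8,0],[0,0,-1.15,0],[0,0,-1.15,0],[0,0,-1.15,0]]]'
```

```text
clock: 3.53
eef_pos: [505.6, -83.3, 90.0]
tool_rot: [3.141, 0.002, 2.905]
force: [3.5, 2.4, -6.9]
width: 12.8
gripper_force: 58.4
```

```bash
python3 -m inch '[[[0,0,-0.1,0],[0,0.3,-0.1,0],[0,0.7,-0.1,0],[0,1.1,-0.1,0],[0,1.5,-0.1,0],[0,1.9,-0.1,0],[0,2.3,-0.1,0],[0,2.7,-0.1,0]]]';python3 -m inch '[[[0,0.4,0,0],[0,0.7,0,0],[0,1.1,0,0],[0,1.4,0,0],[0,1.7,0,0],[0,2.0,0,0],[0,2.3,0,0],[0,2.3,0,0]]]'
python3 - <<'E'
from h import *
im=get_image("side")[180:275,150:310];cv2.imwrite("pics/s3.png",cv2.resize(im,(800,475),interpolation=cv2.INTER_CUBIC))
E
```

```text
clock: 4.2
eef_pos: [510.8, -61.2, 90.6]
tool_rot: [-3.137, 0.001, 2.902]
force: [3.0, -7.6, -6.9]
width: 12.5
gripper_force: 58.6
clock: 4.87
eef_pos: [516.3, -38.4, 90.5]
tool_rot: [-3.138, 0.001, 2.903]
force: [3.1, -6.2, -6.9]
width: 12.7
gripper_force: 58.7
```

View pics/s3.png

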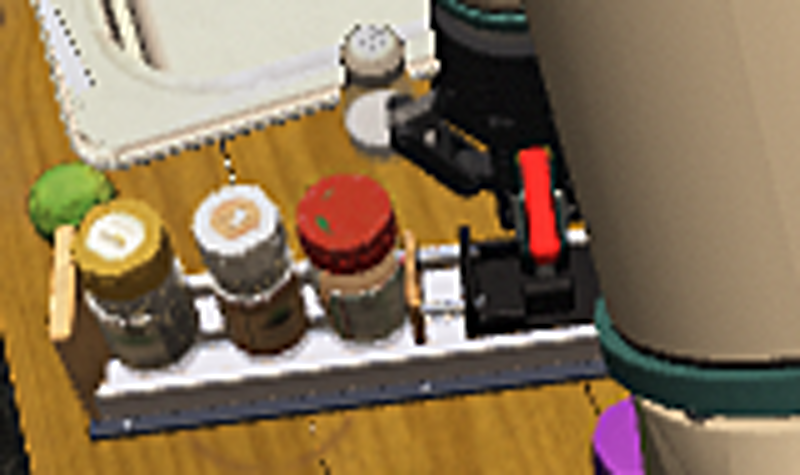

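The stop has slid 46 mm and the pad has just reached the red jar. All jars are upright. I'll continue more slowly.

```bash
python3 -m inch '[[[0,0.3,0,0],[0,0.6,0,0],[0,0.9,0,0],[0,1.1,0,0],[0,1.3,0,0],[0,1.5,0,0],[0,1.7,0,0],[0,1.9,0,0]]]';python3 -m inch '[[[0,0.2,0,0],[0,0.4,0,0],[0,0.6,0,0],[0,0.8,0,0],[0,0.8,0,0]]]'; python3 -m inch '[[[0,0.1,0,0],[0,0.3,0,0],[0,0.5,0,0],[0,0.5,0,0]]]'
python3 - <<'E'
from h import *
im=get_image("side")[180:275,150:310];cv2.imwrite("pics/s4.png",cv2.resize(im,(800,475),interpolation=cv2.INTER_CUBIC))
E
```

```text
clock: 5.58
eef_pos: [520.5, -21.1, 90.5]
tool_rot: [-3.137, 0.0, 2.902]
force: [2.4, -7.6, -6.1]
width: 12.6
gripper_force: 58.7
clock: 6.0
eef_pos: [522.4, -13.1, 90.5]
tool_rot: [-3.137, 0.0, 2.902]
force: [2.8, -7.0, -7.1]
width: 12.7
gripper_force: 58.7
clock: 6.33
eef_pos: [523.4, -9.0, 90.4]
tool_rot: [-3.136, 0.0, 2.902]
force: [2.6, -9.4, -7.6]
width: 12.8
gripper_force: 58.7
```

View pics/s4.png

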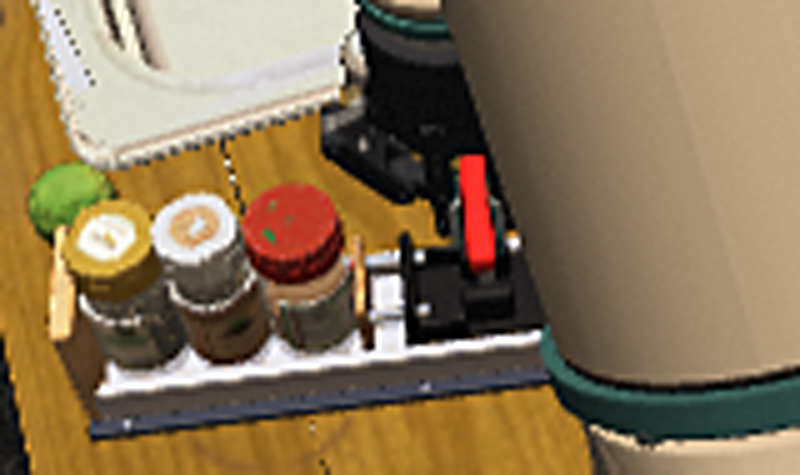

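The jars are now gathered tight against the wall and upright. The pad is starting to press, with force rising from 7 to 9.4 N. I'll add 3 mm.

```bash
python3 -m inch '[[[0,0.1,0,0],[0,0.2,0,0],[0,0.3,0,0],[0,0.3,0,0],[0,0.3,0,0]]]'
```

```text
clock: 6.8
eef_pos: [524.0, -6.5, 90.4]
tool_rot: [-3.136, 0.0, 2.901]
force: [2.0, -10.5, -6.3]
width: 12.6
gripper_force: 58.7
```

```bash
python3 -m inch '[[[0,0,0.1,0],[0,0,0.3,0],[0,0,0.3,0]]]';  python3 -m inch '[[[0,0,0.2,0],[0,0,0.2,0],[0,0,0.2,0]]]'
```

```text
clock: 7.05
eef_pos: [523.9, -6.6, 87.2]
tool_rot: [-3.136, 0.0, 2.901]
force: [2.6, -9.0, -6.1]
width: 12.4
gripper_force: 58.8
clock: 7.3
eef_pos: [524.1, -6.1, 85.4]
tool_rot: [-3.136, 0.0, 2.902]
force: [1.3, -8.4, -5.8]
width: 12.5
gripper_force: 58.7
```

```bash
python3 -m inch '[[[0,0,0.1,0],[0,0,0.2,0],[0,0,0.2,0]]]';  python3 -m inch '[[[0,0,0.1,0],[0,0,0.2,0],[0,0,0.2,0]]]'
```

```text
clock: 7.55
eef_pos: [524.1, -6.0, 83.5]
tool_rot: [-3.136, 0.0, 2.902]
force: [1.7, -8.6, -5.3]
width: 12.7
gripper_force: 58.9
clock: 7.8
eef_pos: [524.1, -6.0, 81.6]
tool_rot: [-3.136, 0.0, 2.901]
force: [0.9, -8.1, -4.8]
width: 12.7
gripper_force: 59.0
```

```bash
python3 -m inch '[[[0,0,0.1,0],[0,0,0.2,0],[0,0,0.2,0]]]';  python3 -m inch '[[[0,0,0,0],[0,0,0,0],[0,0,0,0],[0,0,0,0]]]' 3
```

```text
clock: 8.05
eef_pos: [524.1, -6.0, 79.7]
tool_rot: [-3.136, 0.0, 2.902]
force: [2.1, -8.4, -4.7]
width: 12.8
gripper_force: 59.2
clock: 8.38
eef_pos: [524.2, -0.7, 79.9]
tool_rot: [3.141, -0.001, 2.905]
force: [-0.7, -1.1, -0.9]
width: 30.0
gripper_force: 0.0
```

```bash
python3 -m inch '[[[0,0,-2,0],[0,0,-5,0],[0,0,-9,0],[0,-4,-13,0],[0,-8,-15,0],[0,-12,-15,0],[0,-15,-15,0],[0,-15,-15,0]]]'
python3 - <<'E'
from h import *
a=get_image("side");b=get_image("scene");w=get_image("wrist");np.save("w5.npy",w)
np.save("a.npy",a);np.save("b.npy",b)
A=cv2.resize(a[180:275,150:310],(640,380),interpolation=cv2.INTER_CUBIC)
B=cv2.resize(b[195:285,170:320],(500,300),interpolation=cv2.INTER_CUBIC)
cv2.imwrite("pics/s5.png",np.vstack([cv2.copyMakeBorder(cv2.resize(A,(500,297)),0,0,0,280,cv2.BORDER_CONSTANT),cv2.copyMakeBorder(B,0,0,0,280,cv2.BORDER_CONSTANT)]))
for n,im in(("side",a),("scene",b)):
    h=cv2.cvtColor(im,cv2.COLOR_BGR2HSV);m=(((h[...,0]<8)|(h[...,0]>172))&(h[...,1]>150)&(h[...,2]>80)).astype('uint8')
    k,l,s,c=cv2.connectedComponentsWithStats(m)
    for i in range(1,k):
        if s[i,4]>30 and 150<c[i][0]<320 and 180<c[i][1]<285: print(n,s[i],c[i])
E
```

```text
clock: 9.05
eef_pos: [486.9, -156.2, 231.3]
tool_rot: [-3.136, 0.002, 2.893]
force: [0.6, -0.4, 0.7]
width: 30.3
gripper_force: 0.0
side [241 214   7  23 125] [244.072 224.648]
side [199 217  20  18 232] [207.82327586 224.64655172]
scene [252 217  13  14  79] [257.67088608 223.24050633]
scene [219 222  15   8  74] [226.51351351 225.06756757]
```

View pics/s5.png

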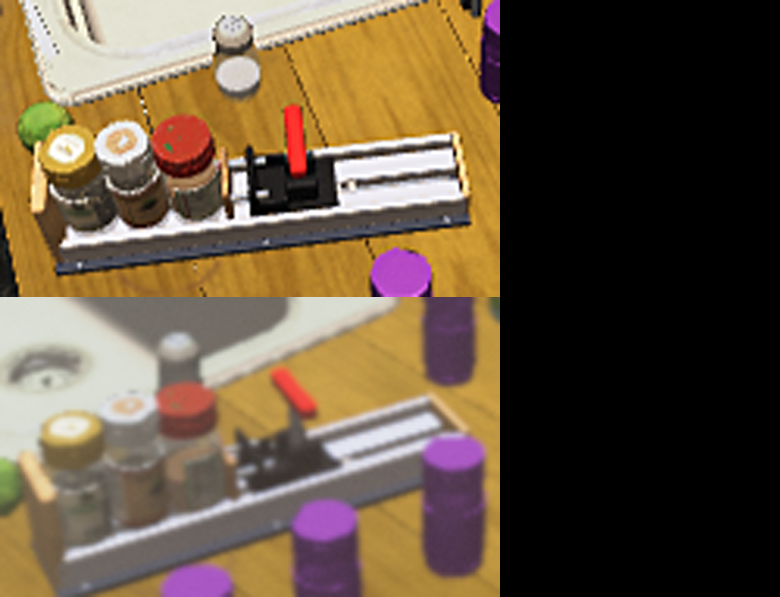

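```bash
python3 - <<'E'
from h import *
b0=two("scene",(285.27,215.3),"side",(275.7,220.69))[0];b1=two("scene",(257.67,223.24),"side",(244.07,224.65))[0]
u=np.array([.2334,.9724]);print(b0,b1,(b1-b0)[:2]@u)
# red lid front edge, pad: from wall
for n,c in(("red",(207.8,224.6)),):print(plane("side",*c,97))
# bar length travel by single-view with z fixed
for n,p,q in(("scene",(285.27,215.3),(257.67,223.24)),("side",(275.7,220.69),(244.07,224.65))):
    for z in(0,8): print(n,z,(plane(n,*q,97+z)-plane(n,*p,97))[:2]@u,(plane(n,*q,97+z)-plane(n,*p,97))[:2]@np.array([.9724,-.2334]))
E
```

```text
[505.86008196 -81.9106675   96.83875105] [523.0940166   -5.81074632  97.22575098] 78.02196370639032
[556.09771026  76.44657078  97.        ]
scene 0 77.85649160843693 -0.21602527742083155
scene 8 82.59369384078892 -11.931548477824267
side 0 77.88786507493522 -0.9010253154627124
side 8 77.66147351088208 -6.549017478341811
```

```bash
python3 -c "
from cell import order;print(order.finish_job())"
```

```text
the job is handed in; nothing more can be done
None
```

I handed the job in at about 9 s with no verdict reported: the stop is caught fully down in a notch, the pad is in by an estimated 5 mm of its 22 mm, and the jars stand snug and upright against the wall, with nothing else touched; the bar fell straight into a gap when let down, so no easing along was needed.

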